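# Fetch the heat sink from behind the bench supplies

### The arm

A 6-joint arm with a two-finger parallel gripper is mounted at the origin on a cart in front of the work surface, level with it; the furniture and walls round the work are solid. World frame = base frame: x ahead of the robot, y to its left, z up, the work surface at z = 0. Lengths are in m, angles in rad, forces in N, time in s.
With the tool pointing down it reaches from about 0.25 to 0.775 m from the base axis. Payload 4 kg.
Tool frame: the origin (TCP) lies between the finger pads; the fingertips stand 14 mm ahead of it and the grasp point (between the pads) lies 5 mm behind it (tip_reach is the distance from the TCP to the fingertips, in m); z points along the fingers, y is the line along which they close (so a half turn about z gives the same grasp; the last joint's range is limited). The gripper opens to 94 mm and grips with 3 to 60 N. Pads are 16 mm wide; open, the fingers measure 119 mm over their backs; the gripper's body (75 mm by 177 mm) begins 78 mm behind the grasp point.
Start: joints at [1.192, 0.087, 1.371, -0, 1.684, -0.103], TCP at [0.15, 0.529, 0.22] pointing down, gripper open.
Joint ranges: [-3.1, 3.1], [-0.76, 2.03], [0.27, 2.55], [-1.08, 4.22], [0.17, 2.65], [-2.57, 2.57]. Speed limits (rad/s): [2.79, 2.79, 3.14, 3.14, 3.14, 3.14].

### API

Orientations are given as [roll, pitch, yaw] about the fixed x, y, z axes, in that order (R = Rz(yaw) Ry(pitch) Rx(roll)).
In Python, from bench import * gives the robot as it stands. The module is installed in compiled form; this text tells all that it offers.
- The arm moves only by the tool servo_tool, never from a script. Its argument "targets" is a list of rows, each a list of 4 numbers: the shift along the tool's x, y, z in cm, then the turn about the tool's z in degrees. A call has 1 to 8 rows; each row is the pose to reach, as a shift and turn from the pose commanded when the call began, along the tool's axes at that moment; what a row does not reach only later rows make up. A row lasts 1/8 s, in which the tool goes at most 62.5 mm and 10.7 degrees, less where a joint would pass 70% of its speed; a pose out of reach is approached as far as the arm can. A call with a gripper value outside its range is refused whole. "claw" is the closure in counts, from 0 (fully open) to 255 (shut), set as the call begins (left out, the last holds). The fingers move at their own pace and stop on an object; the grip force is fixed at half the most. Time passes only in rows, so rows that repeat a pose let the fingers close. It gives the time, the measured TCP pose, the force, the opening and the grip force at its end, in the units of the state.
- get_obs(): the state, without advancing time (a new reading comes with each control period).
- snapshot(name): name is "scene" or "side" or "wrist"; returns the picture (400x640x3 uint8, blue, green, red); there is no depth.
- camera_model(name): a dict with "camera_matrix" (3x3 intrinsics, pixels), "camera_from_world" (4x4, takes a point from world to camera coordinates). Camera axes: x right, y up, looking along -z (the intrinsics and any distortion apply to the point x, -y, -z); pixel columns grow to the right and rows downward; lengths in m; the calibration is good to about 2 mm. A picture is of the moment at which its call begins: read the wrist's pose just before it. camera_model takes no time and is no camera call; for the wrist camera it gives the pose at the moment of the call.
- close_job(): hands the job in; it is judged then, once.
The state is a dict: "time": time; "joint_positions": joint angles; "qvel": joint speeds; "joint_torque": joint torques, N m; "tool_pos": TCP position; "ee_rot": TCP orientation; "wrist_force": force on the tool from outside, world axes, zero at the start; "wrist_torque": the same for the moment, N m; "width": finger opening in m; "finger_force": force on a finger pad.
Only numpy, scipy, OpenCV 4.12 (cv2) and the standard library are available. Lean on these libraries where they do the work, as an engineer would, in place of code of your own. Each camera call takes 0.05 s, during which the arm holds its last target. There are 200 camera calls.

### The job

The small black heat sink on the low wooden caddy stands behind the pump bottle, the tip cleaner and the solder spool. First move these three out of the way and stand all of them upright on the grey side mat, leaving the heat sink where it is; then set the heat sink fins-up on the middle of the steel shield of the green board, squared up with the board's edges. Only after that, put the bottle, the cleaner and the spool back upright on the caddy, each where it stood at the start.

Things in the scene. Friction and masses are not known exactly. Their poses are not given: they have to be found in the camera images.
- caddy: fixed low plywood tray, 145 (x) x 310 (y) mm, flat top 8 mm above the bench; origin: at its underside, 5 mm behind the middle. x points to the back, y along the row. The three supplies stand on it at about x = -30 mm (flush cork strip), 110 mm apart in any order; the heat sink behind them at about x = 33 mm. Upstand 5 mm wide, 30 mm high along the back edge (x = 65 mm), 22 mm cheeks at its ends.
- side_mat: fixed flat grey mat, 130 (x) x 330 (y) x 3 mm, flat on the bench; origin: centre of its underside, on the bench; its top is 3 mm higher. The place to stand the three supplies while the heat sink is fetched; they fit in a row along its y axis, 110 mm apart.
- board: fixed green circuit board, 122 (x) x 100 (y) mm, on four short legs; origin: on the bench under the board's centre; x along its long side.
- shield_top (a point): centre of the top face of the flat steel shield on the board, 31 mm above the bench, axes as the board's; the shield is 86 (along x) x 70 (along y) mm. Goal place of the heat sink.
- sink: loose black finned heat sink, 30 x 30 x 16 mm, 45 g, fins up; origin: centre of its underside; x and y along its square sides, z up. Grip it across a pair of sides (30 mm).
- pump_bottle: loose grey pump bottle, 104 mm high, standing; origin: centre of its underside; z up. Base ring 66 mm diameter up to 6 mm, straight body 54 mm diameter from 6 to 82 mm, neck, and a 44 mm steel dish at 94 to 104 mm. Grip round the body, about 65 mm up. 160 g.
- wool_cleaner: loose tip cleaner: a black dome with brass wool in its top, 65 mm diameter, 71 mm high, standing; origin: centre of its underside; z up. Straight-sided in its lower half; grip round the body about 32 mm up. 240 g.
- spool: loose blue and white solder spool standing on one flange, 40 mm high, flange 50 mm diameter; its origin lies at the underside but 9 mm off the spool's axis (see spool_axis); z up. 250 g. Grip across the flanges, about 25 mm up.
- spool_axis (a point): point on the solder spool's own axis at its underside (centre of the 50 mm flange): the point to grip over and to put back.
There are look-alikes about, which are no part of the job. Of the things that look like the spool, the smaller one is meant.

How it is judged:
On the way, in this order (a step that is already met when the one before it is completed fails the run):
1. the pump bottle, the tip cleaner and the spool all stand upright on the side mat, the heat sink still in its place on the caddy (not moved by more than 20 mm) (x of pump_bottle in the frame of side_mat between -0.045 and 0.045 m and y of pump_bottle in the frame of side_mat between -0.14 and 0.14 m and z of pump_bottle in the frame of side_mat between -0.002 and 0.009 m and angle between each of pump_bottle, wool_cleaner, spool_axis's own z axis and vertical below 0.15 rad and x of wool_cleaner in the frame of side_mat between -0.045 and 0.045 m and y of wool_cleaner in the frame of side_mat between -0.14 and 0.14 m and z of wool_cleaner in the frame of side_mat between -0.002 and 0.009 m and x of spool_axis in the frame of side_mat between -0.045 and 0.045 m and y of spool_axis in the frame of side_mat between -0.14 and 0.14 m and z of spool_axis in the frame of side_mat between -0.002 and 0.009 m and distance of sink from where it was at the start of the episode below 0.02 m), for 0.2 s.
2. the heat sink lies released and flat on the middle of the steel shield, squared up with the board, while all three supplies still stand on the side mat (horizontal distance between sink and shield_top below 0.012 m and z of sink in the frame of shield_top between -0.003 and 0.005 m and angle between sink's own z axis and vertical below 0.1 rad and (angle between the x axis of sink and the x axis of board, either way round below 0.26 rad or angle between the x axis of sink and the x axis of board, either way round above 1.31 rad) and contact force between the fingers and sink below 0.3 N and x of pump_bottle in the frame of side_mat between -0.045 and 0.045 m and y of pump_bottle in the frame of side_mat between -0.14 and 0.14 m and z of pump_bottle in the frame of side_mat between -0.002 and 0.009 m and angle between each of pump_bottle, wool_cleaner, spool_axis's own z axis and vertical below 0.15 rad and x of wool_cleaner in the frame of side_mat between -0.045 and 0.045 m and y of wool_cleaner in the frame of side_mat between -0.14 and 0.14 m and z of wool_cleaner in the frame of side_mat between -0.002 and 0.009 m and x of spool_axis in the frame of side_mat between -0.045 and 0.045 m and y of spool_axis in the frame of side_mat between -0.14 and 0.14 m and z of spool_axis in the frame of side_mat between -0.002 and 0.009 m), for 0.2 s.
At the end, for the whole second after the job is handed in: The heat sink lies flat on the shield, centred within 12 mm and square to the board within 15 degrees; bottle, cleaner and spool stand upright on the caddy, each axis within 15 mm of its start; all is released and at rest (horizontal distance between sink and shield_top below 0.012 m and z of sink in the frame of shield_top between -0.003 and 0.005 m and angle between each of sink, pump_bottle, wool_cleaner, spool_axis's own z axis and vertical below 0.1 rad and (angle between the x axis of sink and the x axis of board, either way round below 0.26 rad or angle between the x axis of sink and the x axis of board, either way round above 1.31 rad) and linear speed of each of sink, pump_bottle, wool_cleaner, spool below 0.02 m/s and distance of each of pump_bottle, wool_cleaner, spool_axis from where it was at the start of the episode below 0.015 m); the robot touches nothing.
It also fails if it takes over 141 s, if anything falls off the work surface, if the arm or the gripper's body presses on something with over 40 N, if the wrist force passes 120 N, or if a joint passes its speed limit or range.

## Working session

There is one attempt and no reset: what is moved stays moved. The work goes in short steps, Python scripts to look and compute and a tool call to move; the robot and the scene stay as the last step left them, time stands still between calls to the robot, and variables do not carry over. Pictures are saved under pics/ and viewed, at most 14 in all, crops included, and the job is handed in when it is done.

Besides the shell and the picture viewer there is one more tool, called as name(argument=value, ...), one argument or row to a line, values as JSON. servo_tool: Moves the arm, as the interface text tells. Its arguments: {"type":"object","properties":{"targets":{"type":"array"},"claw":{"type":"number"}},"required":["targets"]}

```bash
mkdir -p pics
python3 - <<'E'
from bench import *
import cv2,numpy as np
o=get_obs()
print(o['time'],o['tool_pos'],o['ee_rot'],o['width'])
for n in("scene","side","wrist"):
    m=camera_model(n)
    im=snapshot(n); cv2.imwrite(f'pics/{n}0.png',im)
    print(n,np.round(m['camera_matrix'],1).tolist(),np.round(m['camera_from_world'],3).tolist(),[k for k in m])
E
```

```text
0.0 [0.1496153  0.52873864 0.21831421] [-3.13945268e+00 -1.86724977e-04  2.86576595e+00] 0.09399939290881706
scene [[381.6, 0.0, 315.6], [0.0, 381.6, 198.4], [0.0, 0.0, 1.0]] [[-0.865, -0.502, -0.008, 0.526], [0.33, -0.58, 0.744, -0.217], [-0.378, 0.641, 0.668, -0.753], [0.0, 0.0, 0.0, 1.0]] ['camera_matrix', 'camera_from_world']
side [[416.0, 0.0, 323.0], [0.0, 416.0, 196.0], [0.0, 0.0, 1.0]] [[0.994, -0.112, -0.008, -0.569], [0.06, 0.469, 0.881, -0.098], [-0.095, -0.876, 0.473, -1.047], [0.0, 0.0, 0.0, 1.0]] ['camera_matrix', 'camera_from_world']
wrist [[276.6, 0.0, 319.9], [0.0, 276.6, 197.6], [0.0, 0.0, 1.0]] [[0.272, 0.962, -0.002, -0.55], [-0.931, 0.263, -0.253, 0.026], [-0.243, 0.071, 0.967, -0.392], [0.0, 0.0, 0.0, 1.0]] ['camera_matrix', 'camera_from_world']
```

View pics/scene0.png

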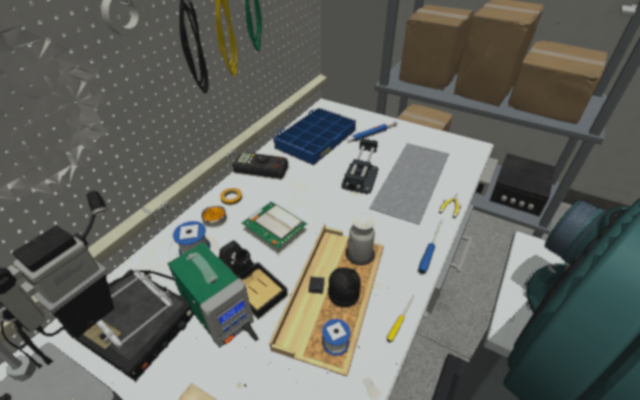

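View pics/side0.png

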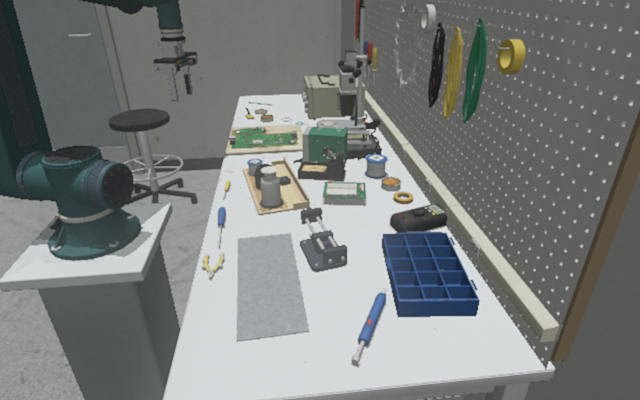

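View pics/wrist0.png

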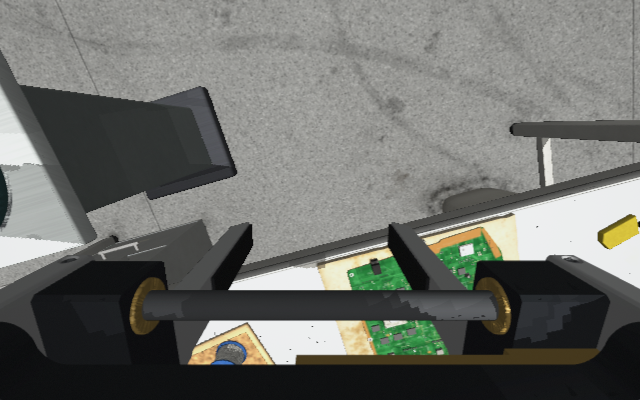

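The robot is on the right in the scene picture.
- **Caddy group (scene pixels):** bottle (360,240), cleaner (345,285), spool (335,335), sink (316,285).
- **Could be confused with the spool:** the larger spool at (188,233). The one on the caddy is smaller.
- **Could be confused with the cleaner or sink:** the dark iron holder (235,255), the brass tin (213,215) and the black vise (358,175).
- **Could be confused with the board:** the big green board, side (265,138). I choose the small one with a shield, scene (275,225).
- **Mat:** scene (408,182).

I'll measure and check this with one close crop.

```bash
cat > h.py <<'E'
from bench import *
import cv2,numpy as np
def proj(m,P):
    P=np.atleast_2d(P); M=np.array(m['camera_from_world']); c=(M[:3,:3]@P.T).T+M[:3,3]
    q=c*[1,-1,-1]; u=(np.array(m['camera_matrix'])@q.T).T; return u[:,:2]/u[:,2:]
def ray(m,px):
    M=np.array(m['camera_from_world']); K=np.array(m['camera_matrix'])
    d=np.linalg.inv(K)@np.r_[px,1.]; d=M[:3,:3].T@(d*[1,-1,-1]); return -M[:3,:3].T@M[:3,3],d
def onz(m,px,z):
    o,d=ray(m,px); return o+d*(z-o[2])/d[2]
E
python3 - <<'E'
from h import *
a=cv2.imread('pics/scene0.png'); b=cv2.imread('pics/side0.png')
s=camera_model('scene'); d=camera_model('side')
for n,p,z in [('bottle top',(361,226),.112),('cleaner',(345,285),.045),('spool top',(336,327),.048),('sink',(316,285),.02),('shield',(279,220),.031),
 ('mat1',(407,145),.003),('mat2',(447,153),.003),('mat3',(371,206),.003),('mat4',(412,223),.003)]: print(n,onz(s,p,z).round(3))
for n,p,z in [('shield',(345,188),.031),('mat1',(237,235),.003),('mat2',(298,234),.003),('mat3',(237,336),.003),('mat4',(307,331),.003)]: print('side',n,onz(d,p,z).round(3))
A=cv2.resize(a[200:375,235:390],None,fx=3,fy=3,interpolation=cv2.INTER_CUBIC)
B=cv2.resize(b[145:215,235:375],None,fx=2.3,fy=2.3,interpolation=cv2.INTER_CUBIC)
C=np.zeros((525,800,3),np.uint8); C[:,:465]=A; C[:B.shape[0],470:470+B.shape[1]]=B
cv2.imwrite('pics/crop1.png',C)
E
```

```text
bottle top [0.435 0.114 0.112]
cleaner [0.418 0.213 0.045]
spool top [0.391 0.302 0.048]
sink [0.476 0.226 0.02 ]
shield [0.639 0.118 0.031]
mat1 [ 0.497 -0.37   0.003]
mat2 [ 0.379 -0.388  0.003]
mat3 [ 0.481 -0.062  0.003]
mat4 [ 0.37  -0.056  0.003]
side shield [0.65  0.118 0.031]
side mat1 [ 0.351 -0.048  0.003]
side mat2 [ 0.503 -0.062  0.003]
side mat3 [ 0.374 -0.381  0.003]
side mat4 [ 0.5   -0.384  0.003]
```

View pics/crop1.png

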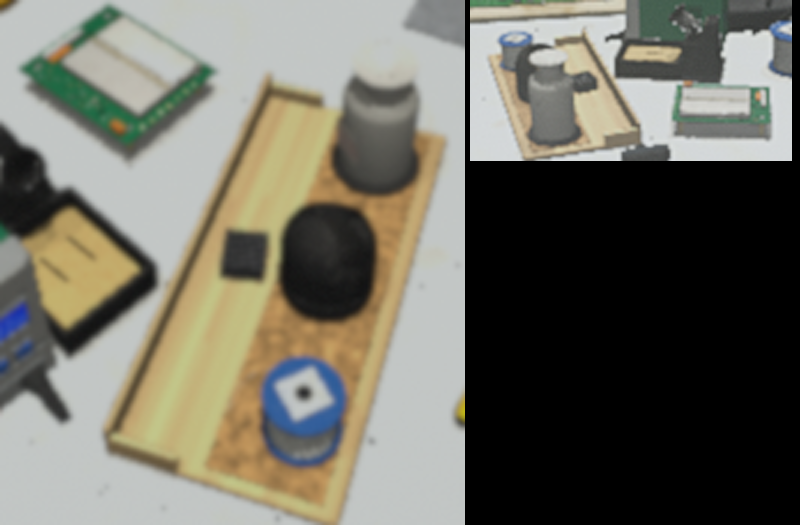

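The crop confirms the choice: bottle, cleaner and the small spool stand on the cork strip, and the finned sink is at scene (316,285). Now I move up over the caddy for a near view.

servo_tool(
  targets=[
    [-5,-3,-3,-4],
    [-11,-6,-8,-8],
    [-16,-8,-8,-12],
    [-21,-11,-8,-16],
    [-27,-14,-8,-20],
    [-32,-17,-8,-24],
    [-37,-20,-8,-27],
    [-42,-22,-8,-29],
  ],
)

```text
time: 1.15
tool_pos: [0.495, 0.2012, 0.2995]
ee_rot: [3.141, 0.0, -2.911]
wrist_force: [0.5, 0.6, 0.5]
width: 0.094
finger_force: 0.0
```

Run:
```python
from h import *
o=get_obs(); print(o['time'],o['tool_pos'],o['ee_rot'],o['joint_positions'])
m=camera_model('wrist'); im=snapshot('wrist'); cv2.imwrite('pics/w1.png',im); np.save('w1.npy',m['camera_from_world'])
print(np.round(m['camera_from_world'],3).tolist())
```

```text
1.15 [0.49502522 0.20122428 0.29948655] [ 3.14135963e+00  1.38113785e-04 -2.91086600e+00] [ 2.79827994e-01  5.04929745e-02  1.25259763e+00  2.34300953e-04
  1.83835266e+00 -1.52163304e+00]
[[-0.229, 0.973, -0.0, -0.083], [-0.942, -0.222, -0.253, 0.558], [-0.246, -0.058, 0.967, -0.336], [0.0, 0.0, 0.0, 1.0]]
```

View pics/w1.png

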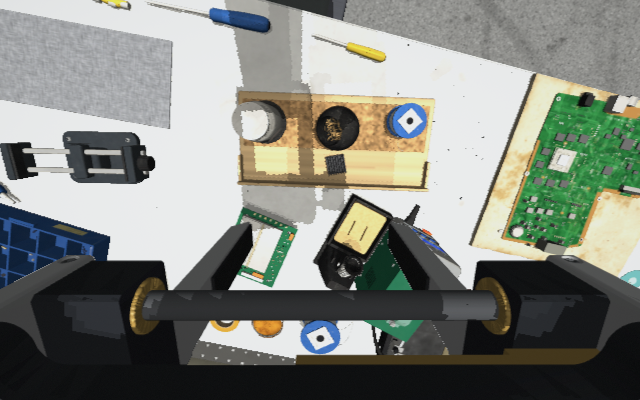

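The wrist view shows, by pixel:
- bottle dish about (252,119)
- cleaner (337,128)
- spool top (410,121)
- sink (336,163)
- board with shield (268,248), partly behind a finger
- mat at left

I'll segment them next.

Run:
```python
from h import *
im=cv2.imread('pics/w1.png'); m=camera_model('wrist'); m['camera_from_world']=np.load('w1.npy')
hsv=cv2.cvtColor(im,cv2.COLOR_BGR2HSV)
def blob(mask,x0,y0,x1,y1,k=3):
    z=np.zeros(mask.shape,np.uint8); z[y0:y1,x0:x1]=mask[y0:y1,x0:x1]*255
    z=cv2.morphologyEx(z,cv2.MORPH_CLOSE,np.ones((k,k),np.uint8))
    c=max(cv2.findContours(z,0,cv2.CHAIN_APPROX_NONE)[0],key=cv2.contourArea)
    return cv2.convexHull(c),cv2.contourArea(c)
H,S,V=hsv[...,0].astype(int),hsv[...,1].astype(int),hsv[...,2].astype(int)
h,a=blob((H>95)&(H<130)&(S>90),380,85,440,150,7); print('spool',cv2.fitEllipse(h),a, onz(m,cv2.fitEllipse(h)[0],.048).round(4))
h,a=blob(V<60,305,95,368,152,7); e=cv2.minEnclosingCircle(h); print('cleaner',e,cv2.boundingRect(h),a)
for z in(.03,.045,.06): print(onz(m,e[0],z).round(4))
h,a=blob(V<75,322,150,350,178,3); r=cv2.minAreaRect(h); print('sink',r,onz(m,r[0],.022).round(4),a)
q=[onz(m,p,.02)[:2] for p in cv2.boxPoints(r)]; print('sides',[np.round(q[(i+1)%4]-q[i],4).tolist() for i in range(4)], 'yaw',[round(np.degrees(np.arctan2(*(q[(i+1)%4]-q[i])[::-1])),1) for i in range(4)])
crop=im[85:265,225:440]; cv2.imwrite('pics/c2.png',cv2.resize(crop,None,fx=3.3,fy=3.3,interpolation=cv2.INTER_NEAREST))
```

```text
spool ((406.45233154296875, 120.36605072021484), (34.38646697998047, 40.64813995361328), 72.12336730957031) 1039.0 [0.3878 0.3061 0.048 ]
cleaner ((337.11614990234375, 127.7676773071289), 22.213855743408203) (316, 106, 43, 44) 1438.5
[0.4209 0.2115 0.03  ]
[0.421  0.2106 0.045 ]
[0.4211 0.2097 0.06  ]
sink ((335.2680358886719, 164.2239990234375), (18.067432403564453, 17.44133186340332), 79.69515228271484) [0.4767 0.223  0.022 ] 273.0
sides [[-0.0111, 0.0256], [0.0266, 0.0123], [0.0114, -0.026], [-0.0269, -0.0119]] yaw [np.float64(113.5), np.float64(24.7), np.float64(-66.3), np.float64(-156.2)]
```

View pics/c2.png

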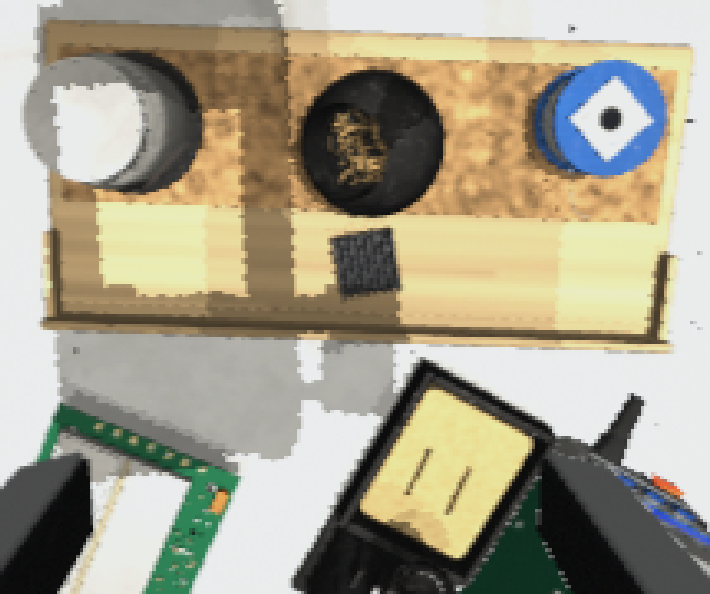

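Crop (3.3x, offset 225,85): bottle dish centre (82,119), cleaner (372,142), spool hole (610,118), sink square (366,262), caddy front corners (45,20) and (690,45).

Run:
```python
from h import *
m=camera_model('wrist'); m['camera_from_world']=np.load('w1.npy')
f=lambda u,v,z:onz(m,(225+u/3.3,85+v/3.3),z)[:2]
B=f(82,119,.112);C=f(372,142,.048);S=f(610,118,.048);K=f(366,262,.022)
print('B',B,'C',C,'S',S,'K',K,np.linalg.norm(B-C),np.linalg.norm(C-S))
d=S-B; print('row yaw',np.degrees(np.arctan2(-d[0],d[1])))
F=f(45,20,.008),f(690,45,.008); d=F[1]-F[0]; print(F,np.linalg.norm(d),'caddy yaw',np.degrees(np.arctan2(-d[0],d[1])))
u=d/np.linalg.norm(d); n=np.array([u[1],-u[0]]); O=(F[0]+F[1])/2+n*.0775
for n_,p in zip('BCSK',(B,C,S,K)): print(n_,'in caddy',(p-O)@n,(p-O)@u)
print('bottle base ring',f(140,122,.008),'O',O)
s=[f(u,v,.024) for u,v in ((330,236),(394,228),(400,290),(343,300))]
print('sink edges',[np.round(np.degrees(np.arctan2(*(s[(i+1)%4]-s[i])[::-1])),1) for i in range(4)],np.mean(s,axis=0))
for n_,z,p in(('scene',.112,(361,226)),):print(proj(camera_model('scene'),np.array([[*B,.112],[*C,.048],[*S,.048],[*K,.024]])).round(1))
# mat
for p in((171,42),(169,129),): print('mat',onz(m,p,.003))
b=[onz(m,(225+u/3.3,85+v/3.3),.03)[:2] for u,v in((62,405),(240,475))]; print('board',b,np.linalg.norm(b[1]-b[0]))
```

```text
B [0.43822397 0.09978471] C [0.42118118 0.21135591] S [0.38718602 0.31104951] K [0.47673083 0.2240304 ] 0.1128653626714952 0.10533036025641125
row yaw 13.581452077120375
(array([0.40219689, 0.05025455]), array([0.34321385, 0.34971705])) 0.30521596372494264 caddy yaw 11.14252100177579
B in caddy -0.032580335509907334 -0.11097373484471267
C in caddy -0.027740703993876653 0.001787819143147875
S in caddy -0.041829234874534466 0.10617171679680963
K in caddy 0.02921115484736735 0.0034884084488496885
bottle base ring [0.43758659 0.10227158] O [0.44874446 0.21496269]
sink edges [np.float64(110.3), np.float64(20.1), np.float64(-66.7), np.float64(-155.0)] [0.47724688 0.22442196]
[[362.7 221.2]
 [344.  282.8]
 [335.5 332. ]
 [316.2 283. ]]
mat [ 0.35649781 -0.06140373  0.003     ]
mat [ 0.48520329 -0.05230556  0.003     ]
board [array([0.57976624, 0.09319414]), array([0.59580076, 0.18734228])] 0.0955038110389312
```

servo_tool(
  targets=[
    [4,-4.3,2,0],
    [7.9,-8.5,5,0],
    [7.9,-8.5,8,0],
    [7.9,-8.5,12,0],
    [7.9,-8.5,16,0],
    [7.9,-8.5,20,0],
    [7.9,-8.5,22.5,0],
    [7.9,-8.5,23.2,0],
  ],
  claw=0,
)

```text
time: 2.2
tool_pos: [0.4347, 0.1024, 0.0653]
ee_rot: [3.141, -0.004, -2.911]
wrist_force: [0.7, 0.2, 1.4]
width: 0.0938
finger_force: 0.0
```

servo_tool(
  targets=[
    [0,0,0,0],
    [0,0,0,0],
    [0,0,0,0],
    [0,0,0,0],
    [0,0,0,0],
  ],
  claw=255,
)

```text
time: 2.82
tool_pos: [0.4373, 0.1019, 0.0683]
ee_rot: [-3.14, 0.002, -2.911]
wrist_force: [1.2, -2.4, 2.2]
width: 0.0533
finger_force: 30.0
```

servo_tool(
  targets=[
    [0,0,-3,0],
    [0.2,-1,-7,0],
    [1,-4,-9,0],
    [2,-8.5,-9,2],
    [3.2,-13.5,-9,4],
    [4.3,-18.5,-9,6],
    [5.5,-23.5,-9,8],
    [6.7,-28.5,-9,10],
  ],
)

```text
time: 3.82
tool_pos: [0.4359, -0.1916, 0.157]
ee_rot: [3.14, -0.0, -3.087]
wrist_force: [1.1, -0.3, -1.5]
width: 0.0539
finger_force: 30.0
```

servo_tool(
  targets=[
    [0.2,-4.5,0,0],
    [0.5,-9,0,0],
    [0.7,-12,0,0],
    [0.7,-13.3,0,0],
    [0.7,-13.5,0,0],
    [0.7,-13.5,0,0],
  ],
)

```text
time: 4.58
tool_pos: [0.437, -0.3245, 0.1573]
ee_rot: [3.141, -0.0, -3.085]
wrist_force: [0.8, 0.7, -0.6]
width: 0.054
finger_force: 30.0
```

Run:
```python
from h import *
o=get_obs(); print(o['time'],o['tool_pos'],o['ee_rot'],o['joint_positions'].round(2) if hasattr(o['joint_positions'],'round') else o['joint_positions'])
m=camera_model('wrist'); im=snapshot('wrist'); cv2.imwrite('pics/w2.png',im); np.save('w2.npy',m['camera_from_world'])
cv2.imwrite('pics/side2.png',snapshot('side'))
```

```text
4.575 [ 0.4370208  -0.32446667  0.15732517] [ 3.14052722e+00 -6.89286682e-05 -3.08481124e+00] [-0.74  0.1   1.49  0.    1.56 -2.37]
```

View pics/w2.png

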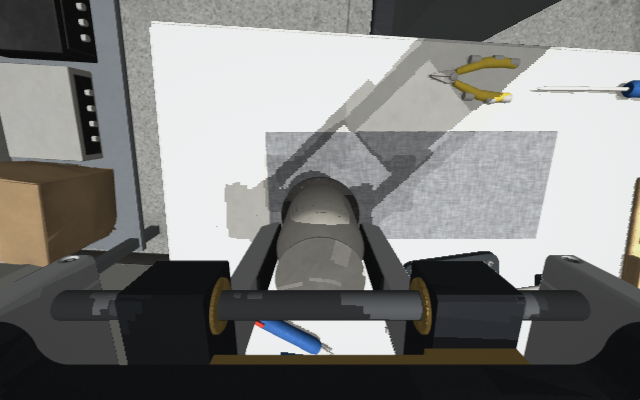

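The bottle is held upright. The mat corners are at about (266,132), (557,130) and (536,239).

Run:
```python
from h import *
m=camera_model('wrist'); m['camera_from_world']=np.load('w2.npy')
a,b,c=[onz(m,p,.003)[:2] for p in((266,132),(557,131),(536,239))]
print(a,b,c,np.linalg.norm(b-a),np.linalg.norm(c-b)); O=(a+c)/2; u=(b-a)/np.linalg.norm(b-a)
print('mat',O,'yaw',np.degrees(np.arctan2(-u[0],u[1])),[ (O+u*k).round(3) for k in(.11,0,-.11)])
```

```text
[ 0.37428885 -0.38823824] [ 0.35447757 -0.06050444] [ 0.48521957 -0.050813  ] 0.3283320448805714 0.13110070080842798
mat [ 0.42975421 -0.21952562] yaw 3.4592798549640875 [array([ 0.423, -0.11 ]), array([ 0.43, -0.22]), array([ 0.436, -0.329])]
```

servo_tool(
  targets=[
    [0,-0.4,3.5,0],
    [0,-0.4,6.5,0],
    [0,-0.4,8.4,0],
    [0,-0.4,9.2,0],
    [0,-0.4,9.4,0],
    [0,-0.4,9.4,0],
  ],
)

```text
time: 5.42
tool_pos: [0.4377, -0.3298, 0.0645]
ee_rot: [-3.14, 0.001, -3.085]
wrist_force: [0.2, -0.3, -1.0]
width: 0.0543
finger_force: 30.0
```

servo_tool(
  targets=[
    [0,0,0,0],
    [0,0,0,0],
    [0,0,0,0],
    [0,0,0,0],
    [0,0,0,0],
  ],
  claw=0,
)

```text
time: 6.05
tool_pos: [0.4371, -0.3296, 0.0635]
ee_rot: [3.142, 0.0, -3.086]
wrist_force: [0.7, -0.3, 0.9]
width: 0.0935
finger_force: 0.0
```

servo_tool(
  targets=[
    [0,0,-4,0],
    [0,0,-9,0],
    [-0.1,4,-12,0],
    [-0.3,10,-12,-2],
    [-0.4,16,-12,-4],
    [-0.6,22,-12,-6],
    [-0.7,28,-12,-8],
    [-0.9,34,-12,-10],
  ],
)

```text
time: 7.05
tool_pos: [0.4268, 0.0122, 0.1837]
ee_rot: [-3.141, 0.001, -2.911]
wrist_force: [0.5, 0.4, 0.5]
width: 0.0941
finger_force: 0.0
```

servo_tool(
  targets=[
    [-1.2,6,0,0],
    [-2.4,12,0,0],
    [-3.6,17.5,0,0],
    [-4,19.5,4,0],
    [-4,19.5,8,0],
    [-4,19.5,11.5,0],
    [-4,19.5,14,0],
    [-4,19.5,14.8,0],
  ],
)

```text
time: 8.05
tool_pos: [0.4202, 0.209, 0.0337]
ee_rot: [-3.141, -0.004, -2.911]
wrist_force: [0.0, 0.4, 0.2]
width: 0.0945
finger_force: 0.0
```

servo_tool(
  targets=[
    [0,0,0,0],
    [0,0,0,0],
    [0,0,0,0],
    [0,0,0,0],
    [0,0,0,0],
  ],
  claw=255,
)

```text
time: 8.68
tool_pos: [0.4223, 0.2098, 0.0366]
ee_rot: [3.141, 0.002, -2.911]
wrist_force: [-0.4, -0.3, 4.6]
width: 0.0639
finger_force: 30.0
```

servo_tool(
  targets=[
    [0,0,-3,0],
    [0.2,-1,-7,0],
    [1,-4,-9,0],
    [2,-8.5,-9,2],
    [3.2,-13.5,-9,4],
    [4.3,-18.5,-9,6],
    [5.5,-23.5,-9,8],
    [6.7,-28.5,-9,10],
  ],
)

```text
time: 9.68
tool_pos: [0.4205, -0.0849, 0.1247]
ee_rot: [3.141, -0.001, -3.087]
wrist_force: [1.7, -0.5, -2.2]
width: 0.064
finger_force: 30.0
```

servo_tool(
  targets=[
    [0.2,-4.5,0,0],
    [0.5,-9,0,0],
    [0.7,-12,0,0],
    [0.7,-13,0,0],
    [0.7,-13,0,0],
    [0.7,-13,0,0],
  ],
)

```text
time: 10.42
tool_pos: [0.4216, -0.2123, 0.1252]
ee_rot: [3.141, -0.0, -3.084]
wrist_force: [-0.4, -0.4, -1.6]
width: 0.0642
finger_force: 30.0
```

servo_tool(
  targets=[
    [-0.4,-0.4,3.5,0],
    [-0.8,-0.4,6.5,0],
    [-0.8,-0.4,8.4,0],
    [-0.8,-0.4,9.1,0],
    [-0.8,-0.4,9.3,0],
    [-0.8,-0.4,9.3,0],
  ],
)

```text
time: 11.18
tool_pos: [0.4305, -0.2172, 0.0334]
ee_rot: [-3.141, 0.001, -3.085]
wrist_force: [0.5, -0.5, -1.8]
width: 0.0638
finger_force: 30.0
```

servo_tool(
  targets=[
    [0,0,0,0],
    [0,0,0,0],
    [0,0,0,0],
    [0,0,0,0],
    [0,0,0,0],
  ],
  claw=0,
)

```text
time: 11.8
tool_pos: [0.4299, -0.2171, 0.0325]
ee_rot: [3.141, 0.0, -3.086]
wrist_force: [0.9, 0.9, 0.6]
width: 0.0942
finger_force: 0.0
```

servo_tool(
  targets=[
    [0,0,-4,0],
    [0,0,-9,0],
    [-0.1,4,-12,0],
    [-0.3,10,-12,-2],
    [-0.4,16,-12,-4],
    [-0.6,22,-12,-6],
    [-0.7,28,-12,-8],
    [-0.9,34,-12,-10],
  ],
)

```text
time: 12.8
tool_pos: [0.4196, 0.1247, 0.1527]
ee_rot: [-3.141, 0.001, -2.91]
wrist_force: [0.8, -1.3, -0.6]
width: 0.0942
finger_force: 0.0
```

servo_tool(
  targets=[
    [-0.3,6,0,0],
    [-0.7,12,0,0],
    [-1.0,17,0,0],
    [-1.1,19,3,0],
    [-1.1,19,7,0],
    [-1.1,19,10,0],
    [-1.1,19,11.8,0],
    [-1.1,19,12.2,0],
  ],
)

```text
time: 13.8
tool_pos: [0.3862, 0.3097, 0.0289]
ee_rot: [-3.141, -0.003, -2.911]
wrist_force: [-0.3, 0.2, 0.0]
width: 0.0941
finger_force: 0.0
```

servo_tool(
  targets=[
    [0,0,0,0],
    [0,0,0,0],
    [0,0,0,0],
    [0,0,0,0],
    [0,0,0,0],
    [0,0,0,0],
  ],
  claw=255,
)

```text
time: 14.55
tool_pos: [0.3874, 0.3102, 0.0308]
ee_rot: [-3.141, 0.001, -2.911]
wrist_force: [-0.2, -1.4, 2.4]
width: 0.0492
finger_force: 30.0
```

servo_tool(
  targets=[
    [0,0,-3,0],
    [0.2,-1,-7,0],
    [0.7,-4,-9,0],
    [1.3,-8.5,-9,2],
    [2.0,-13.5,-9,4],
    [2.7,-18.5,-9,6],
    [3.4,-23.5,-9,8],
    [4.2,-28.5,-9,10],
  ],
)

```text
time: 15.55
tool_pos: [0.4108, 0.0219, 0.1198]
ee_rot: [3.141, -0.001, -3.087]
wrist_force: [0.4, 0.5, -2.4]
width: 0.0491
finger_force: 30.0
```

servo_tool(
  targets=[
    [0,-4.5,0,0],
    [0,-9,0,0],
    [0,-12,0,0],
    [0,-12.5,0,0],
    [0,-12.5,0,0],
    [0,-12.5,0,0],
  ],
)

```text
time: 16.3
tool_pos: [0.4182, -0.1004, 0.1202]
ee_rot: [3.141, -0.0, -3.084]
wrist_force: [0.4, 0.3, -2.2]
width: 0.0491
finger_force: 30.0
```

servo_tool(
  targets=[
    [-0.3,-0.6,3.5,0],
    [-0.5,-0.6,6.5,0],
    [-0.5,-0.6,8.4,0],
    [-0.5,-0.6,9.1,0],
    [-0.5,-0.6,9.3,0],
    [-0.5,-0.6,9.3,0],
  ],
)

```text
time: 17.05
tool_pos: [0.4244, -0.1072, 0.0283]
ee_rot: [-3.141, 0.002, -3.085]
wrist_force: [0.3, 0.3, -1.9]
width: 0.0492
finger_force: 30.0
```

servo_tool(
  targets=[
    [0,0,0,0],
    [0,0,0,0],
    [0,0,0,0],
    [0,0,0,0],
    [0,0,0,0],
  ],
  claw=0,
)

```text
time: 17.68
tool_pos: [0.4237, -0.1072, 0.0275]
ee_rot: [3.142, 0.0, -3.086]
wrist_force: [-0.2, -0.0, -0.3]
width: 0.093
finger_force: 0.0
```

servo_tool(
  targets=[
    [0,0,-4,0],
    [0,0,-9,0],
    [-0.5,4,-14,-2],
    [-1,9,-18,-6],
    [-2,14,-20,-11],
    [-3,20,-20,-16],
    [-4,24,-20,-19],
    [-4.5,27,-20,-19],
  ],
)

```text
time: 18.68
tool_pos: [0.4535, 0.1668, 0.2274]
ee_rot: [3.141, -0.0, -2.752]
wrist_force: [1.4, -0.1, -0.6]
width: 0.0943
finger_force: 0.0
```

Run:
```python
from h import *
o=get_obs(); print(o['time'],o['tool_pos'],o['ee_rot'],np.round(o['joint_positions'],2))
m=camera_model('wrist'); im=snapshot('wrist'); np.save('w3.npy',m['camera_from_world']); cv2.imwrite('pics/w3.png',im)
b=snapshot('side'); a=snapshot('scene'); cv2.imwrite('pics/side3.png',b); cv2.imwrite('pics/scene3.png',a)
C=np.zeros((600,800,3),np.uint8)
A=cv2.resize(a[130:320,240:460],None,fx=1.5,fy=1.5); B=cv2.resize(b[160:350,200:400],None,fx=1.5,fy=1.5)
W=im[0:300]; C[:300,:640]=W; C[305:305+A.shape[0],:A.shape[1]]=A; C[305:305+B.shape[0],400:400+B.shape[1]]=B
cv2.imwrite('pics/c3.png',C)
```

```text
18.675 [0.45347806 0.16679277 0.22735157] [ 3.14145833e+00 -2.41925122e-05 -2.75214299e+00] [ 0.23 -0.06  1.51  0.    1.7  -1.73]
```

View pics/c3.png

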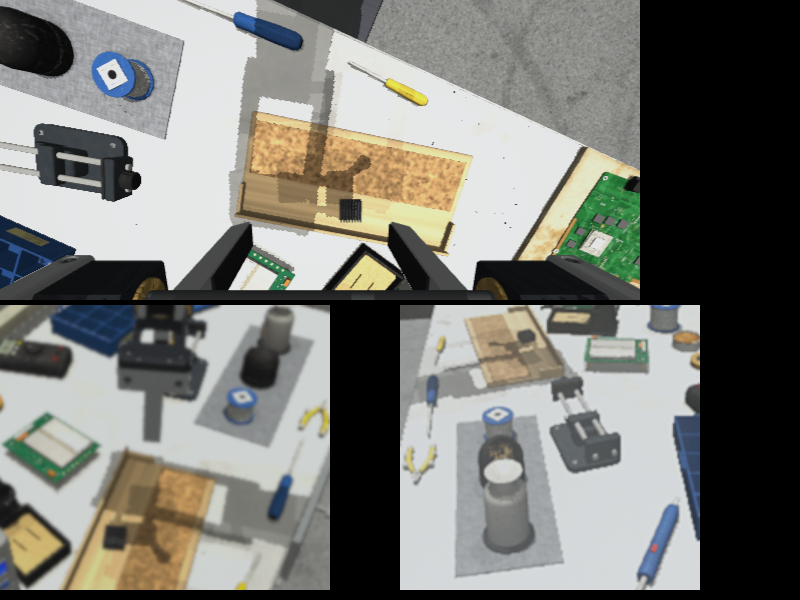

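All three stand upright on the mat. The sink is at wrist (350,210), nearly square to the tool. Next I measure the sink and the shield.

Run:
```python
from h import *
im=cv2.imread('pics/w3.png'); m=camera_model('wrist'); m['camera_from_world']=np.load('w3.npy')
z=np.zeros(im.shape[:2],np.uint8); z[196:226,334:366]=(im.max(2)[196:226,334:366]<80)*255
z=cv2.morphologyEx(z,cv2.MORPH_CLOSE,np.ones((3,3)))
c=max(cv2.findContours(z,0,cv2.CHAIN_APPROX_NONE)[0],key=cv2.contourArea); r=cv2.minAreaRect(c); print(r,cv2.boundingRect(c))
q=np.array([onz(m,p,.024)[:2] for p in cv2.boxPoints(r)]); print('sink',onz(m,r[0],.018),[round(np.degrees(np.arctan2(*(q[(i+1)%4]-q[i])[::-1])),1) for i in range(4)],[np.linalg.norm(q[(i+1)%4]-q[i]).round(4) for i in range(4)])
def shield(name,f,box):
    a=cv2.imread(f); x0,y0,x1,y1=box; h=cv2.cvtColor(a,cv2.COLOR_BGR2HSV)
    g=((h[...,0]>40)&(h[...,0]<85)&(h[...,1]>90)); z=np.zeros(a.shape[:2],np.uint8); z[y0:y1,x0:x1]=g[y0:y1,x0:x1]*255
    z=cv2.morphologyEx(z,cv2.MORPH_CLOSE,np.ones((3,3)))
    hull=cv2.convexHull(max(cv2.findContours(z,0,cv2.CHAIN_APPROX_NONE)[0],key=cv2.contourArea))
    for e in np.arange(2,12,.5):
        p=cv2.approxPolyDP(hull,e,True)[:,0]
        if len(p)==4: break
    cm=camera_model(name); w=np.array([onz(cm,x,.022)[:2] for x in p.astype(float)])
    print(name,p.tolist(),w.round(3).tolist(),w.mean(0).round(4),[np.round(np.linalg.norm(w[(i+1)%4]-w[i]),3) for i in range(4)],[np.round(np.degrees(np.arctan2(*(w[(i+1)%4]-w[i])[::-1])),1) for i in range(4)])
shield('scene','pics/scene0.png',(235,195,312,255)); shield('side','pics/side0.png',(318,175,372,210))
```

```text
((350.0, 209.0), (20.0, 20.0), 90.0) (340, 199, 21, 21)
sink [0.47546635 0.2227172  0.018     ] [np.float64(112.3), np.float64(24.4), np.float64(-67.7), np.float64(-156.6)] [np.float64(0.0277), np.float64(0.0292), np.float64(0.0282), np.float64(0.0292)]
scene [[244, 222], [249, 220], [304, 224], [276, 247]] [[0.714, 0.157], [0.707, 0.146], [0.586, 0.092], [0.603, 0.184]] [0.6526 0.145 ] [np.float64(0.013), np.float64(0.133), np.float64(0.093), np.float64(0.114)] [np.float64(-119.0), np.float64(-156.1), np.float64(79.5), np.float64(-13.6)]Traceback (most recent call last):
  File "<stdin>", line 17, in <module>
  File "<stdin>", line 16, in shield
IndexError: index 1 is out of bounds for axis 0 with size 1
```

servo_tool(
  targets=[
    [-2.1,2.2,4,0],
    [-4.2,4.4,8,0],
    [-4.2,4.4,12,0],
    [-4.2,4.4,15.5,0],
    [-4.2,4.4,18,0],
    [-4.2,4.4,19.3,0],
    [-4.2,4.4,19.9,0],
    [-4.2,4.4,20.1,0],
  ],
)

```text
time: 19.82
tool_pos: [0.4765, 0.2213, 0.0272]
ee_rot: [-3.141, 0.001, -2.755]
wrist_force: [-0.5, 0.4, 0.5]
width: 0.0938
finger_force: 0.0
```

servo_tool(
  targets=[
    [0,0,0,0],
    [0,0,0,0],
    [0,0,0,0],
    [0,0,0,0],
    [0,0,0,0],
    [0,0,0,0],
    [0,0,0,0],
  ],
  claw=255,
)

```text
time: 20.7
tool_pos: [0.4758, 0.2215, 0.0265]
ee_rot: [3.141, -0.0, -2.754]
wrist_force: [-0.8, 0.1, 0.7]
width: 0.0297
finger_force: 30.0
```

servo_tool(
  targets=[
    [0,0,-4,0],
    [0,0,-9,0],
    [-2,0,-14,5],
    [-6,-1,-18,11],
    [-10,-2,-21,17],
    [-14,-2.5,-23,23],
    [-17,-3,-23,29],
    [-18,-3,-23,33],
  ],
)

```text
time: 21.7
tool_pos: [0.6553, 0.2617, 0.2551]
ee_rot: [-3.141, -0.001, 2.95]
wrist_force: [0.8, -0.8, -0.8]
width: 0.0298
finger_force: 30.0
```

servo_tool(
  targets=[
    [0,0,0,0],
    [0,0,0,0],
  ],
)

```text
time: 21.95
tool_pos: [0.6534, 0.2616, 0.2563]
ee_rot: [-3.141, -0.001, 2.954]
wrist_force: [-0.5, -0.1, -1.0]
width: 0.0301
finger_force: 30.0
```

Run:
```python
from h import *
o=get_obs(); print(o['time'],o['tool_pos'],o['ee_rot'],np.round(o['joint_positions'],2),o['width'])
m=camera_model('wrist'); im=snapshot('wrist'); np.save('w4.npy',m['camera_from_world']); cv2.imwrite('pics/w4.png',im)
print(proj(m,np.array([[.64,.12,.031],[.64,.27,.03]])))
```

```text
21.95 [0.65337289 0.26159364 0.25633811] [-3.14131251e+00 -5.78061166e-04  2.95409031e+00] [ 0.3   0.44  0.86  0.    1.84 -1.08] 0.030149646701585767
[[221.97540199 187.33956014]
 [323.65193891 168.10296887]]
```

View pics/w4.png

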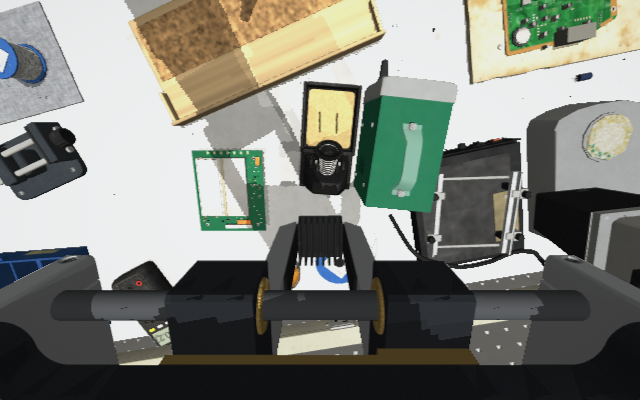

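The board's corners are at about (192,152), (263,150), (266,231) and (198,232). The iron holder and station lie to its right. A zoom should give the shield's corners.

Run:
```python
import cv2
im=cv2.imread('pics/w4.png')
cv2.imwrite('pics/c4.png',cv2.resize(im[142:240,182:278],None,fx=6,fy=6,interpolation=cv2.INTER_CUBIC))
```

```text
(no output)
```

View pics/c4.png

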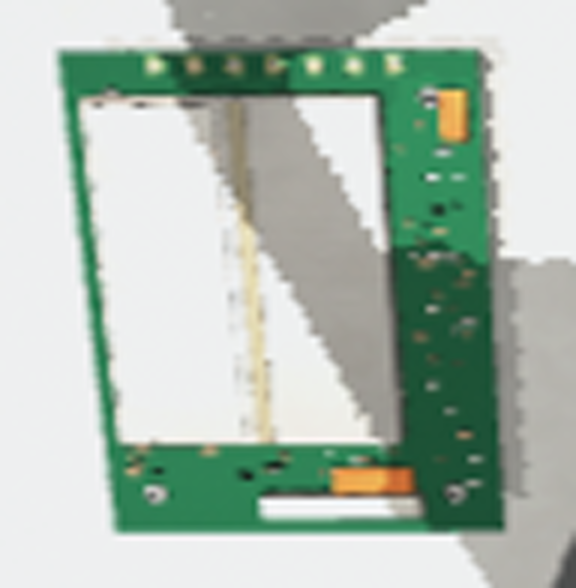

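Shield corners in the crop (6x, offset 182,142): (80,97), (382,97), (400,443), (118,443).

Run:
```python
from h import *
m=camera_model('wrist'); m['camera_from_world']=np.load('w4.npy')
for n,z,c in(('shield',.031,((80,97),(382,97),(400,443),(118,443))),('board',.022,((60,50),(488,52),(503,530),(117,530)))):
    w=np.array([onz(m,(182+u/6,142+v/6),z)[:2] for u,v in c]); print(n,w.round(4).tolist(),w.mean(0).round(4),[np.linalg.norm(w[(i+1)%4]-w[i]).round(4) for i in range(4)],[round(np.degrees(np.arctan2(*(w[(i+1)%4]-w[i])[::-1])),1) for i in range(4)])
    print(n,proj(camera_model('scene'),[*w.mean(0),z]),proj(camera_model('side'),[*w.mean(0),z]))
S=np.array([-.0145,.001]); 
# held sink direction in view: pads are tool y; tool yaw
print(np.degrees(get_obs()['ee_rot']))
```

```text
shield [[0.5923, 0.0946], [0.6055, 0.1644], [0.6894, 0.1472], [0.6763, 0.0784]] [0.6409 0.1211] [np.float64(0.0711), np.float64(0.0856), np.float64(0.07), np.float64(0.0856)] [np.float64(79.3), np.float64(-11.6), np.float64(-100.7), np.float64(169.1)]
shield [[277.6535478 220.6821515]] [[341.75457633 187.66257089]]
board [[0.5809, 0.0891], [0.6004, 0.1895], [0.7197, 0.1644], [0.7012, 0.0667]] [0.6505 0.1274] [np.float64(0.1023), np.float64(0.1219), np.float64(0.0995), np.float64(0.1224)] [np.float64(79.0), np.float64(-11.9), np.float64(-100.7), np.float64(169.5)]
board [[273.059355   223.56667038]] [[344.66807195 189.25499933]]
[-1.79999724e+02 -8.35596477e-03  1.69249115e+02]
```

servo_tool(
  targets=[
    [-0.5,-5,0,0],
    [-0.9,-9.5,2,0],
    [-1.3,-13,6,0],
    [-1.4,-14,10,0],
    [-1.4,-14,14,0],
    [-1.4,-14,17,0],
    [-1.4,-14,18.5,0],
    [-1.4,-14,19,0],
  ],
)

```text
time: 23.0
tool_pos: [0.6409, 0.1216, 0.0663]
ee_rot: [-3.142, -0.0, 2.953]
wrist_force: [0.6, -0.4, -0.5]
width: 0.0299
finger_force: 30.0
```

servo_tool(
  targets=[
    [0,0,0,0],
    [0,0,0,0],
  ],
)

```text
time: 23.25
tool_pos: [0.6424, 0.1218, 0.0684]
ee_rot: [3.141, 0.003, 2.953]
wrist_force: [0.3, 0.7, -0.3]
width: 0.0298
finger_force: 30.0
```

servo_tool(
  targets=[
    [0,0,0.8,0],
    [0,0,1.3,0],
    [0.05,0,1.6,0],
    [0.05,0,1.7,0],
    [0.05,0,1.7,0],
    [0.05,0,1.7,0],
  ],
)

```text
time: 24.0
tool_pos: [0.6408, 0.1217, 0.0496]
ee_rot: [3.142, -0.0, 2.953]
wrist_force: [-1.1, 0.1, 1.5]
width: 0.0293
finger_force: 30.0
```

servo_tool(
  targets=[
    [0,0,0,0],
    [0,0,0,0],
    [0,0,0,0],
    [0,0,0,0],
    [0,0,-1,0],
    [0,0,-3,0],
    [0,0,-6,0],
    [0,0,-9,0],
  ],
  claw=130,
)

```text
time: 25.0
tool_pos: [0.6413, 0.1217, 0.1424]
ee_rot: [3.141, 0.002, 2.953]
wrist_force: [-0.0, 0.4, 0.8]
width: 0.0462
finger_force: 0.0
```

servo_tool(
  targets=[
    [0,4,-4,0],
    [0,8,-8,0],
    [0,12,-10,0],
    [0,14,-11,0],
    [0,14,-11,0],
  ],
)

```text
time: 25.62
tool_pos: [0.6674, 0.2608, 0.2522]
ee_rot: [3.14, 0.004, 2.955]
wrist_force: [0.4, -0.1, -0.5]
width: 0.0458
finger_force: 0.0
```

Run:
```python
from h import *
o=get_obs(); print(o['time'],o['tool_pos'],o['ee_rot'],o['width'])
m=camera_model('wrist'); im=snapshot('wrist'); np.save('w5.npy',m['camera_from_world']); cv2.imwrite('pics/w5.png',im)
c=proj(m,[.641,.121,.04])[0].astype(int); print(c); x0,y0=c-45
s=snapshot('side'); cv2.imwrite('pics/side5.png',s)
C=np.zeros((540,800,3),np.uint8); C[:,:540]=cv2.resize(im[y0:y0+90,x0:x0+90],None,fx=6,fy=6,interpolation=cv2.INTER_CUBIC)
C[:280,545:800]=cv2.resize(s[150:220,310:374],(255,280)); C[285:540,545:800]=cv2.resize(s[190:345,210:365],(255,255)); cv2.imwrite('pics/c5.png',C); print(x0,y0)
```

```text
25.625 [0.66738944 0.26081682 0.25224655] [3.13950507 0.00379889 2.95541296] 0.045812977124212666
[216 179]
171 134
```

View pics/c5.png

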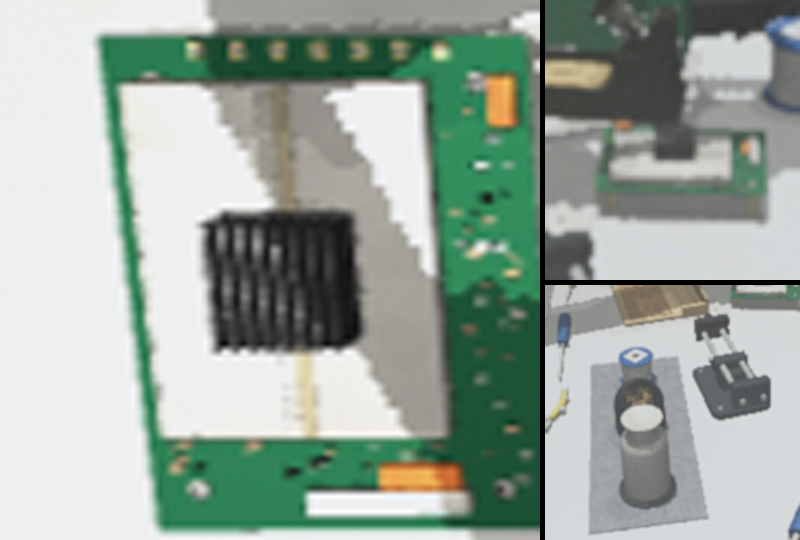

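Run:
```python
from h import *
m=camera_model('wrist'); m['camera_from_world']=np.load('w5.npy')
f=lambda u,v,z:onz(m,(171+u/6,134+v/6),z)[:2]
print('sink',f(279,280,.047),f(283,282,.040),'shield',np.mean([f(u,v,.031) for u,v in((118,82),(425,80),(449,437),(160,437))],axis=0))
```

```text
sink [0.64197533 0.12412666] [0.64350259 0.12206697] shield [0.64071529 0.12091524]
```

servo_tool(
  targets=[
    [2.1,-5,0,0],
    [4.3,-10.2,0,-2],
    [6.5,-15.4,0,-4],
    [8.7,-20.6,0,-6],
    [10.9,-25.8,0,-8],
    [13.1,-31,2,-10],
    [15.3,-36.2,5,-12],
    [17.1,-40.7,9,-14],
  ],
  claw=0,
)

```text
time: 26.72
tool_pos: [0.4218, -0.1098, 0.1603]
ee_rot: [-3.14, 0.002, -3.087]
wrist_force: [-0.1, -1.0, 0.7]
width: 0.094
finger_force: 0.0
```

servo_tool(
  targets=[
    [0,0,0,0],
    [0,0,0,0],
  ],
)

```text
time: 26.98
tool_pos: [0.4236, -0.1078, 0.1613]
ee_rot: [3.142, 0.002, -3.088]
wrist_force: [0.0, 0.1, -0.2]
width: 0.0936
finger_force: 0.0
```

servo_tool(
  targets=[
    [0,0,4,0],
    [0,0,8,0],
    [0,0,11,0],
    [0,0,12.8,0],
    [0,0,13.3,0],
    [0,0,13.3,0],
  ],
)

```text
time: 27.72
tool_pos: [0.425, -0.1072, 0.0289]
ee_rot: [-3.141, 0.002, -3.085]
wrist_force: [-0.4, 0.9, -1.0]
width: 0.0942
finger_force: 0.0
```

servo_tool(
  targets=[
    [0,0,0,0],
    [0,0,0,0],
    [0,0,0,0],
    [0,0,0,0],
    [0,0,0,0],
    [0,0,0,0],
  ],
  claw=255,
)

```text
time: 28.48
tool_pos: [0.4235, -0.1075, 0.0276]
ee_rot: [3.142, 0.0, -3.086]
wrist_force: [0.2, 0.4, 0.8]
width: 0.0491
finger_force: 30.0
```

servo_tool(
  targets=[
    [0,0,-3,0],
    [0,1,-7,0],
    [0.1,4,-9,0],
    [0.3,9,-9,-2],
    [0.5,14,-9,-4],
    [0.6,19,-9,-6],
    [0.8,24,-9,-8],
    [0.9,29,-9,-10],
  ],
)

```text
time: 29.48
tool_pos: [0.3976, 0.183, 0.117]
ee_rot: [-3.141, -0.001, -2.91]
wrist_force: [1.1, -0.5, -0.8]
width: 0.0495
finger_force: 30.0
```

servo_tool(
  targets=[
    [-0.9,4.5,0,0],
    [-1.7,8.5,0,0],
    [-2.1,11,0,0],
    [-2.1,12,0,0],
    [-2.1,12,0,0],
    [-2.1,12,0,0],
  ],
)

```text
time: 30.22
tool_pos: [0.3915, 0.3022, 0.1174]
ee_rot: [-3.141, -0.0, -2.912]
wrist_force: [0.1, 0.3, -1.9]
width: 0.0491
finger_force: 30.0
```

servo_tool(
  targets=[
    [0.2,0.5,3.5,0],
    [0.2,0.9,6,0],
    [0.2,0.9,7.6,0],
    [0.2,0.9,8.3,0],
    [0.2,0.9,8.45,0],
    [0.2,0.9,8.45,0],
  ],
)

```text
time: 30.98
tool_pos: [0.3881, 0.3118, 0.034]
ee_rot: [3.141, 0.002, -2.911]
wrist_force: [0.2, 0.1, -2.6]
width: 0.0494
finger_force: 30.0
```

servo_tool(
  targets=[
    [0,0,0,0],
    [0,0,0,0],
    [0,0,0,0],
    [0,0,0,0],
    [0,0,0,0],
  ],
  claw=0,
)

```text
time: 31.6
tool_pos: [0.3874, 0.3116, 0.0331]
ee_rot: [3.141, 0.0, -2.911]
wrist_force: [0.3, 0.2, -0.1]
width: 0.093
finger_force: 0.0
```

servo_tool(
  targets=[
    [0,0,-4,0],
    [0,0,-9,0],
    [0.6,-4,-12,0],
    [1.5,-10,-12,2],
    [2.4,-16,-12,4],
    [3.3,-22,-12,6],
    [4.2,-28,-12,8],
    [5.1,-34,-12,10],
  ],
)

```text
time: 32.6
tool_pos: [0.4153, -0.033, 0.1533]
ee_rot: [-3.142, 0.001, -3.087]
wrist_force: [1.1, -0.2, -0.0]
width: 0.0941
finger_force: 0.0
```

servo_tool(
  targets=[
    [0,-6,0,0],
    [0,-12,0,0],
    [0,-17,0,0],
    [-0.2,-18.4,0,0],
    [-0.2,-18.4,0,0],
    [-0.2,-18.4,0,0],
  ],
)

```text
time: 33.35
tool_pos: [0.4277, -0.2133, 0.153]
ee_rot: [3.141, -0.0, -3.084]
wrist_force: [0.0, -0.6, 0.0]
width: 0.0942
finger_force: 0.0
```

servo_tool(
  targets=[
    [-0.2,-0.4,3,0],
    [-0.2,-0.4,7,0],
    [-0.2,-0.4,10,0],
    [-0.2,-0.4,11.6,0],
    [-0.2,-0.4,12,0],
    [-0.2,-0.4,12,0],
  ],
)

```text
time: 34.1
tool_pos: [0.4306, -0.2186, 0.034]
ee_rot: [-3.141, 0.001, -3.085]
wrist_force: [0.3, -0.1, 0.3]
width: 0.0946
finger_force: 0.0
```

servo_tool(
  targets=[
    [0,0,0,0],
    [0,0,0,0],
    [0,0,0,0],
    [0,0,0,0],
    [0,0,0,0],
  ],
  claw=255,
)

```text
time: 34.72
tool_pos: [0.4301, -0.2184, 0.0335]
ee_rot: [3.141, 0.001, -3.086]
wrist_force: [-0.3, 0.7, 2.6]
width: 0.0636
finger_force: 30.0
```

servo_tool(
  targets=[
    [0,0,-3,0],
    [0,1,-7,0],
    [0.0,4,-9,0],
    [-0.2,9,-9,-2],
    [-0.4,14,-9,-4],
    [-0.6,19,-9,-6],
    [-0.8,24,-9,-8],
    [-1.0,29,-9,-10],
  ],
)

```text
time: 35.72
tool_pos: [0.4232, 0.0728, 0.1224]
ee_rot: [-3.141, -0.0, -2.91]
wrist_force: [0.9, 0.3, -1.4]
width: 0.0635
finger_force: 30.0
```

servo_tool(
  targets=[
    [-1.1,5,0,0],
    [-2.1,9.5,0,0],
    [-2.9,12.8,0,0],
    [-3.0,13.4,0,0],
    [-3.0,13.4,0,0],
    [-3.0,13.4,0,0],
  ],
)

```text
time: 36.48
tool_pos: [0.4224, 0.2076, 0.1228]
ee_rot: [-3.141, -0.0, -2.913]
wrist_force: [-0.6, -0.1, -1.8]
width: 0.0633
finger_force: 30.0
```

servo_tool(
  targets=[
    [0,0,3,0],
    [0,0,5.8,0],
    [0,0,7.5,0],
    [0,0,8.2,0],
    [0,0,8.4,0],
    [0,0,8.4,0],
  ],
)

```text
time: 37.22
tool_pos: [0.423, 0.209, 0.0399]
ee_rot: [3.141, 0.002, -2.911]
wrist_force: [-0.5, -0.7, -1.8]
width: 0.0635
finger_force: 30.0
```

servo_tool(
  targets=[
    [0,0,0,0],
    [0,0,0,0],
    [0,0,0,0],
    [0,0,0,0],
    [0,0,0,0],
  ],
  claw=0,
)

```text
time: 37.85
tool_pos: [0.4223, 0.2089, 0.0391]
ee_rot: [3.142, 0.0, -2.911]
wrist_force: [-0.4, 1.1, -0.2]
width: 0.0937
finger_force: 0.0
```

servo_tool(
  targets=[
    [0,0,-4,0],
    [0,0,-9,0],
    [0.8,-4,-13,0],
    [2,-10,-13,2],
    [3.2,-16,-13,4],
    [4.4,-22,-13,6],
    [5.7,-28,-13,8],
    [6.9,-34,-13,10],
  ],
)

```text
time: 38.85
tool_pos: [0.4325, -0.1399, 0.1693]
ee_rot: [-3.142, 0.001, -3.087]
wrist_force: [0.6, 0.4, 0.1]
width: 0.0942
finger_force: 0.0
```

servo_tool(
  targets=[
    [0,-6,0,0],
    [0,-12,0,0],
    [0,-17,0,0],
    [0,-18.8,0,0],
    [0,-18.8,0,0],
    [0,-18.8,0,0],
  ],
)

```text
time: 39.6
tool_pos: [0.4434, -0.3241, 0.1691]
ee_rot: [3.141, 0.0, -3.084]
wrist_force: [0.9, 0.6, 0.5]
width: 0.094
finger_force: 0.0
```

servo_tool(
  targets=[
    [0.6,-0.5,1,0],
    [0.6,-0.5,4.5,0],
    [0.6,-0.5,8,0],
    [0.6,-0.5,10,0],
    [0.6,-0.5,10.5,0],
    [0.6,-0.5,10.5,0],
  ],
)

```text
time: 40.35
tool_pos: [0.4375, -0.3306, 0.0642]
ee_rot: [3.142, 0.0, -3.085]
wrist_force: [-0.5, -0.0, -0.1]
width: 0.094
finger_force: 0.0
```

servo_tool(
  targets=[
    [0,0,0,0],
    [0,0,0,0],
    [0,0,0,0],
    [0,0,0,0],
    [0,0,0,0],
  ],
  claw=255,
)

```text
time: 40.98
tool_pos: [0.4376, -0.3308, 0.0642]
ee_rot: [3.141, 0.0, -3.086]
wrist_force: [-0.9, 1.8, 1.0]
width: 0.0539
finger_force: 30.0
```

servo_tool(
  targets=[
    [0,0,-3,0],
    [0,1,-7,0],
    [-0.2,4,-9,0],
    [-0.5,9,-9,-2],
    [-0.8,14,-9,-4],
    [-1.1,19,-9,-6],
    [-1.4,24,-9,-8],
    [-1.6,29,-9,-10],
  ],
)

```text
time: 41.98
tool_pos: [0.437, -0.039, 0.1538]
ee_rot: [3.141, 0.0, -2.91]
wrist_force: [0.5, -0.4, -1.5]
width: 0.0535
finger_force: 30.0
```

servo_tool(
  targets=[
    [-1.2,5,0,0],
    [-2.2,9.5,0,0],
    [-3.1,13,0,0],
    [-3.2,13.7,0,0],
    [-3.2,13.7,0,0],
    [-3.2,13.7,0,0],
  ],
)

```text
time: 42.72
tool_pos: [0.4373, 0.099, 0.1539]
ee_rot: [-3.141, -0.0, -2.913]
wrist_force: [0.4, 0.9, -1.5]
width: 0.0538
finger_force: 30.0
```

servo_tool(
  targets=[
    [0,0,3,0],
    [0,0,5.8,0],
    [0,0,7.5,0],
    [0,0,8.2,0],
    [0,0,8.4,0],
    [0,0,8.4,0],
  ],
)

```text
time: 43.48
tool_pos: [0.4379, 0.1001, 0.071]
ee_rot: [-3.141, 0.002, -2.911]
wrist_force: [-0.0, -0.3, -1.4]
width: 0.054
finger_force: 30.0
```

Release, lift clear to the first viewing pose and check everything.

servo_tool(
  targets=[
    [0,0,0.1,0],
    [0,0,0.1,0],
    [0,0,0.1,0],
    [0,0,0.1,0],
    [0,0,0.1,0],
  ],
  claw=0,
)

```text
time: 44.1
tool_pos: [0.4372, 0.1001, 0.0691]
ee_rot: [3.142, 0.0, -2.911]
wrist_force: [0.0, 0.3, 0.9]
width: 0.0937
finger_force: 0.0
```

servo_tool(
  targets=[
    [0,0,-4,0],
    [0,0,-9,0],
    [0,0,-14,0],
    [-2,2,-18,0],
    [-5,5,-22,0],
    [-7.9,8.5,-23,0],
    [-7.9,8.5,-23,0],
    [-7.9,8.5,-23,0],
  ],
)

```text
time: 45.1
tool_pos: [0.4943, 0.2005, 0.2983]
ee_rot: [-3.141, -0.002, -2.911]
wrist_force: [-0.3, 0.3, -0.7]
width: 0.0938
finger_force: 0.0
```

Run:
```python
from h import *
o=get_obs(); print(o['time'],o['tool_pos'],o['ee_rot'])
m=camera_model('wrist'); im=snapshot('wrist'); np.save('w6.npy',m['camera_from_world']); cv2.imwrite('pics/w6.png',im)
s=snapshot('side'); a=snapshot('scene')
C=np.zeros((600,800,3),np.uint8); C[:360,:800]=cv2.resize(im[85:265,40:440],(800,360))
C[362:600,:340]=cv2.resize(s[140:223,235:354],(340,238)); C[362:600,345:685]=cv2.resize(a[190:365,240:490],(340,238)); cv2.imwrite('pics/c6.png',C)
cv2.imwrite('pics/c6w.png',cv2.resize(im[85:265,225:440],None,fx=3.3,fy=3.3,interpolation=cv2.INTER_NEAREST))
```

```text
45.1 [0.49430045 0.20050799 0.29825168] [-3.14102687e+00 -1.86753684e-03 -2.91110856e+00]
```

View pics/c6.png

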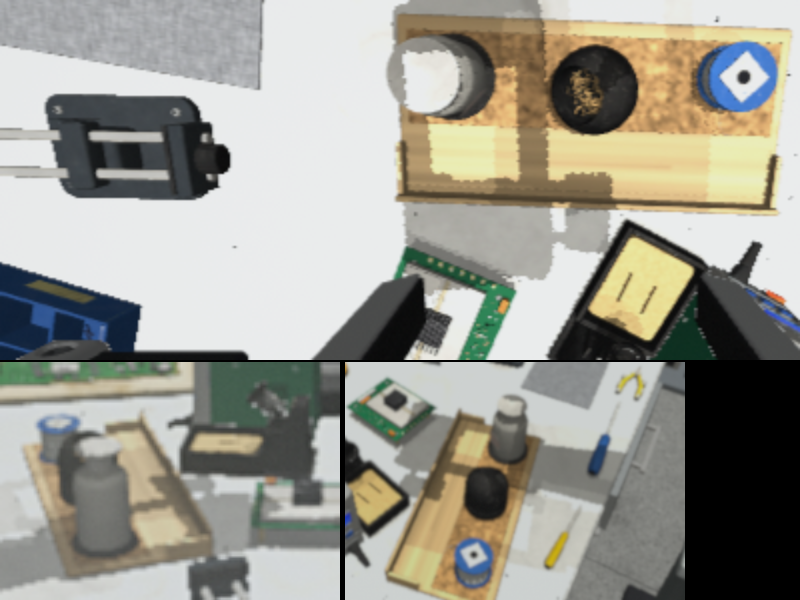

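View pics/c6w.png

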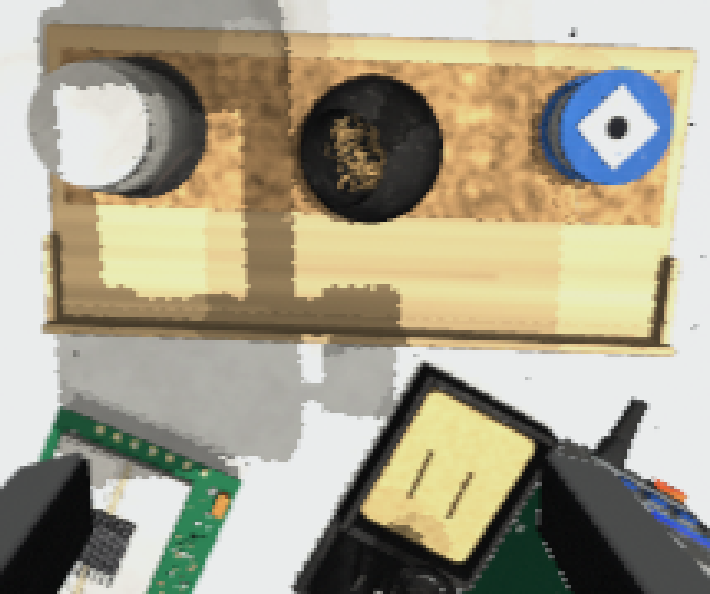

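Everything stands upright and within about 3 mm of its start, and the sink is square on the shield. The gripper is clear, so I hand in.

```bash
python3 -c "
from bench import *
print(close_job())"
```

```text
the job is handed in; nothing more can be done
None
```

The job is handed in at about 45 s of the 141 s allowed: the heat sink sits fins-up and square on the shield, about 3 mm off centre, and the bottle, cleaner and spool stand upright on the caddy, about 3 mm or less from where they started; the hand-in returned no verdict.

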